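# Fit and clamp the pallet stop post on a ball-transfer table

### The job

Put the stop post (the slim one with the tall rubber sleeve) from the rack into the clamp socket bolted to the table. Push it down past the spring ball until it bottoms, with its ring mark level with the top of the collar, and only then swing the cam lever a quarter turn, all the way to its stop, to draw the collar tight. Leave the post standing clamped, and do not disturb the guide roller, the barcode scanner, the screw bin or the screwdriver.

Things in the scene. Friction and masses are not known exactly. Their poses are not given: they have to be found in the camera images.
- stop_post: Loose stop post, 104 mm long, 0.18 kg, upright in one of the rack's two holes. Tubular steel shank 20 mm in diameter, 60 mm long, its foot tapered to 15 mm over the last 4.3 mm; above it a black rubber sleeve 36 mm in diameter (60 to 100 mm), then a steel cap 28 mm in diameter. Round, so yaw does not matter. Origin: centre of the foot's underside; z up along the post. Grip it by the sleeve.
- post_mark (a point): On the post's axis, at the lower edge of the black ring mark (2.5 mm high) round the shank, 46 mm above the foot. When the post has bottomed in the socket the lower edge of the mark is level with the top of the collar.
- post_sleeve (a point): On the post's axis at the middle of the rubber sleeve, 80 mm above the foot.
- rack: Fixed grey plastic block 70 (x) x 190 (y) x 50 (z) mm. Two upright round blind holes 22 mm in diameter, 30 mm deep, at y = -48 and +48 mm of its frame; one holds the stop post and the other the guide roller, either way round. Origin: centre of its underside; the two holes lie along its y axis.
- socket: Clamp socket bolted to the table: foot plate 110 (x) x 85 (y) x 8 mm, bolt heads to 15 mm high, grey barrel 46 mm in diameter, on it an aluminium split collar 47 mm in diameter from 39 to 56 mm high with two ears on its +x side (to x = 53 mm, y within 20 mm). Upright blind bore 21 mm in diameter on its z axis, floor 10 mm above the table. Origin: on the bore's axis at table height; z up.
- collar_top (a point): Centre of the bore's mouth at the collar's top, 56 mm above the table, 46 mm above the bore's floor.
- lever (a joint): Cam lever angle in rad about an upright pivot: 0 open (pointing along +y of the socket, out from the ears), 1.57 closed at its stop (along -x of the socket, beside the collar); it closes counter-clockwise from above. Starts at 0 to 0.3 and stays where left; about 2 N at its tip. It draws the collar's hinged half in by 4 mm at the ears; beyond about half closed the post no longer fits freely.
- lever_pivot (a point): Pivot of the cam lever, in the socket's frame at x = 42, y = 34, z = 47.5 mm. Its own y axis points along the lever to the tip, and turns with it.
- lever_tip (a point): Middle of the lever's black end grip, 85 mm from the pivot, 47.5 mm above the table. The lever is a steel bar 9 mm wide and 11 mm high; the grip is 12 mm wide, 14 mm high and 24 mm long. Its end is 95 mm from the pivot.
- guide_roller: Bystander in the other hole of the rack: steel shank 20 mm in diameter under a low, wide black roller 52 mm in diameter and 20 mm high; 72 mm long in all. Origin: centre of its foot. Leave it alone.
- scanner: Bystander: black hand-held barcode scanner lying on its side, head 105 x 55 x 50 mm, handle about 115 mm long towards -y. Origin: under the middle of the head. Leave it alone.
- screw_bin: Bystander: open blue bin 120 x 90 x 50 mm with screws. Origin: centre of its underside. Leave it alone.
- driver: Bystander: screwdriver about 200 mm long with a red handle, lying on the table. Leave it alone.
- spring_ball (a point): Tip of a spring ball that juts 1.8 mm into the bore from +y of the socket, 30 mm below the collar's top. The post's foot meets it about 31 mm in, the mark then some 15 mm too high; from there to the floor it takes a push of roughly 4 to 18 N. The ball's grip holds the post wherever it is left: merely dropped in, it stands several mm too high.
Mind the look-alikes: they are no part of the job. Leave any orange or purple look-alike of the stop_post alone.

How it is judged:
By the outcome, as a careful person would: the job done as asked, in the order asked, and still so for the second after the job is handed in, with the robot touching nothing.
It also fails if it takes over 51 s, if anything falls off the work surface, if the arm or the gripper's body presses on something with over 40 N, if the wrist force passes 120 N, or if a joint passes its speed limit or range.

### The arm

A 6-joint arm with a two-finger parallel gripper is mounted at the origin on the work surface. World frame = base frame: x ahead of the robot, y to its left, z up, the work surface at z = 0. Lengths are in m, angles in rad, forces in N, time in s.
With the tool pointing down it reaches from about 0.35 to 0.775 m from the base axis. Payload 5.5 kg.
Tool frame: the origin (TCP) lies midway between the tips of the shut fingers; the grasp point (between the pads) lies hold_point_z behind it (hold_point_z is the distance from the TCP to the grasp point, in m); z points along the fingers, y is the direction in which the jaws open and shut (so a half turn about z gives the same grasp; the last joint's range is limited). The gripper opens to 85 mm and grips with 20 to 120 N. Pads are 22 mm wide; open, the fingers measure 114 mm over their backs; the gripper's body (76 mm by 85 mm) begins 54 mm behind the grasp point. The pads swing forward as they close: fully open they stand 13 mm farther back than shut.
Start: joints at [-1.483, 0.313, 0.046, 1.304, 0, 1.431], TCP at [0.13, -0.56, 0.231] pointing down, gripper open.
Joint ranges: [-2.76, 2.76], [-0.86, 1.69], [-1.03, 1.26], [-2.2, 2.34], [-1.47, 1.5], [-3.14, 3.14]. Speed limits (rad/s): [2.57, 2.57, 3.14, 3.14, 3.14, 3.14].

### API

Orientations are given as a unit quaternion [w, x, y, z].
In Python, from workcell import * gives the robot as it stands. The module is installed in compiled form; this text tells all that it offers.
- The arm moves only by the tool jog_arm, never from a script. Its argument "plan" is a list of rows, each a list of 6 numbers: the shift along the world's x, y, z in m, then the turn, a rotation vector about the world's x, y, z in degrees. A call has exactly 10 rows; each row shifts and turns the commanded pose from where the row before left it; what a row does not reach is not made up. A row lasts 1/10 s, in which the tool goes at most 50 mm and 8.59 degrees, less where a joint would pass 70% of its speed; a pose out of reach is approached as far as the arm can. A call with a gripper value outside its range is refused whole. "hand" is the opening, from 0 (shut) to 1 (fully open), set as the call begins (left out, the last holds). The fingers move at their own pace and stop on an object; "force" is the grip in N (left out, the last holds). Time passes only in rows, so rows that do not move let the fingers close, or fill a call up. It gives the time, the measured TCP pose, the force and the opening at its end, in the units of the state.
- get_state(): the state, without advancing time (a new reading comes with each control period).
- read_camera(name): name is "side" or "top"; returns the picture (420x560x3 uint8, red, green, blue); there is no depth.
- calibration(name): a dict with "K" (3x3 intrinsics, pixels), "world_to_cam" (4x4, takes a point from world to camera coordinates). Camera axes: x right, y down, z forward; pixel columns grow to the right and rows downward; lengths in m; the calibration is good to about 2 mm. A picture is of the moment at which its call begins. calibration takes no time and is no camera call.
- hand_in(): hands the job in, once; it reports no verdict.
The state is a dict: "clock": time; "joint_pos": joint angles; "qvel": joint speeds; "tau": joint torques, N m; "tcp_pos": TCP position; "orientation": TCP orientation; "wrist_force": force on the tool from outside, world axes, zero at the start; "ft_torque": the same for the moment, N m; "finger_gap": finger opening in m.
Only numpy, scipy, OpenCV 4.12 (cv2) and the standard library are available. Lean on these libraries where they do the work, as an engineer would, in place of code of your own. Each camera call takes 0.05 s, during which the arm holds its last target.

## Working session

There is one attempt and no reset: what is moved stays moved. The work goes in short steps, Python scripts to look and compute and a tool call to move; the robot and the scene stay as the last step left them, time stands still between calls to the robot, and variables do not carry over. Pictures are saved under pics/ and viewed, and the job is handed in when it is done.

Besides the shell and the picture viewer there is one more tool, called after "Request:" as name(argument=value, ...) on one line, values as JSON. jog_arm: Moves the arm, as the interface text tells. Its arguments: {"type":"object","properties":{"plan":{"type":"array","items":{"type":"array","items":{"type":"number"}}},"hand":{"type":"number"},"force":{"type":"number"}},"required":["plan"]}

```bash
mkdir -p pics; python3 - <<'E'
from workcell import *
import cv2, numpy as np
for n in("top","side"):
    im=read_camera(n); cv2.imwrite(f"pics/{n}0.png",im[:,:,::-1]); c=calibration(n); print(n,np.round(c["K"],1).tolist(),np.round(c["world_to_cam"],4).tolist())
s=get_state(); print(s)
try: print(hold_point_z)
except Exception as e: print(e)
E
```

```text
top [[423.2, 0.0, 285.4], [0.0, 423.2, 203.7], [0.0, 0.0, 1.0]] [[-0.02, -0.9996, -0.0218, -0.0372], [-0.9835, 0.0236, -0.1796, 0.5944], [0.1801, 0.0179, -0.9835, 0.9313], [0.0, 0.0, 0.0, 1.0]]
side [[420.3, 0.0, 269.4], [0.0, 420.3, 203.9], [0.0, 0.0, 1.0]] [[0.9861, -0.1662, -0.0071, -0.5663], [-0.1122, -0.633, -0.7659, 0.0947], [0.1228, 0.7561, -0.6429, 0.9693], [0.0, 0.0, 0.0, 1.0]]
{'clock': 0.1, 'joint_pos': array([-1.48256311e+00,  3.13900543e-01,  4.50909945e-02,  1.30364098e+00,
       -1.03671863e-05,  1.43119859e+00]), 'qvel': array([ 0.00029974, -0.00046213,  0.00395137,  0.00029535, -0.00026881,
        0.00050468]), 'tau': array([ 2.97123079e-03, -4.81725490e+01,  2.99245065e+01,  1.27688140e-02,
       -1.72714626e-04, -1.50748342e-06]), 'tcp_pos': array([ 0.12981905, -0.5596669 ,  0.2305115 ]), 'orientation': array([-8.26961947e-04,  9.93518305e-01,  1.13669226e-01,  1.60576233e-05]), 'wrist_force': array([ 0.49440919, -0.11240756,  0.3793438 ]), 'ft_torque': array([ 0.00514095, -0.02003367,  0.00048304]), 'finger_gap': 0.08513378963945108}
0.0187
```

View pics/top0.png

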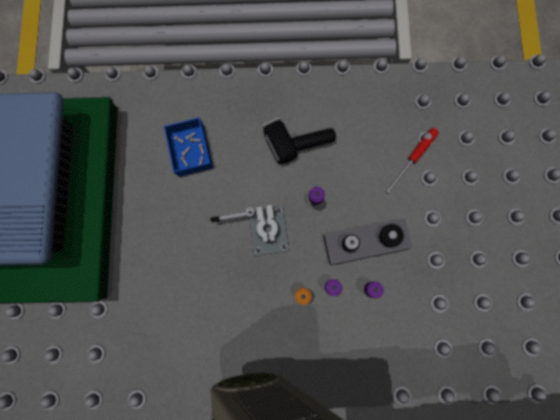

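View pics/side0.png

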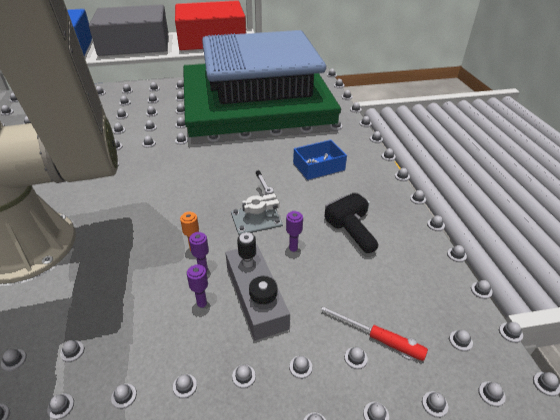

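The top view shows the black-sleeved post in the rack at about (351,242) and the wide roller at (391,235). The socket is at (267,230), with its lever pointing left to (213,219). The look-alikes are orange at (303,296) and purple at (317,195), (333,287) and (374,290). Only the one at (351,242) is black, slim and in the rack. I'll confirm it with enlarged crops.

```bash
python3 - <<'E'
import cv2, numpy as np
t=cv2.imread("pics/top0.png"); s=cv2.imread("pics/side0.png")
cv2.imwrite("pics/tc.png",cv2.resize(t[175:310,200:420],None,fx=3.6,fy=3.6,interpolation=cv2.INTER_CUBIC))
cv2.imwrite("pics/sc.png",cv2.resize(s[160:340,170:320],None,fx=3.3,fy=3.3,interpolation=cv2.INTER_CUBIC))
E
```

```text
(no output)
```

View pics/tc.png

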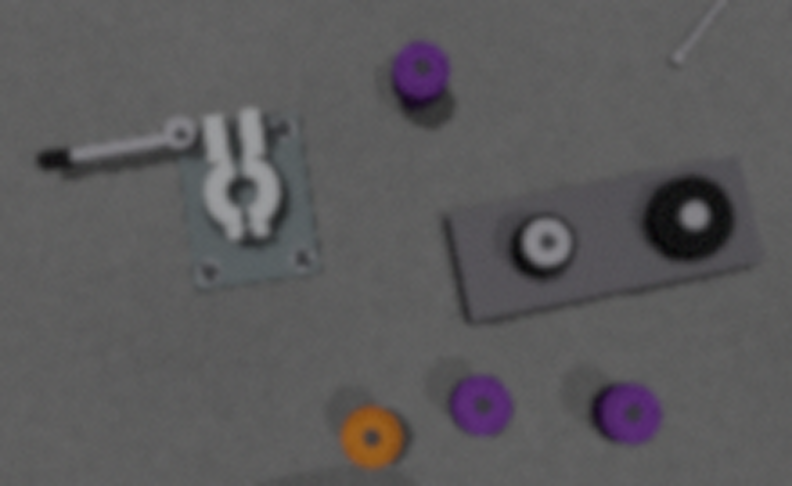

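View pics/sc.png

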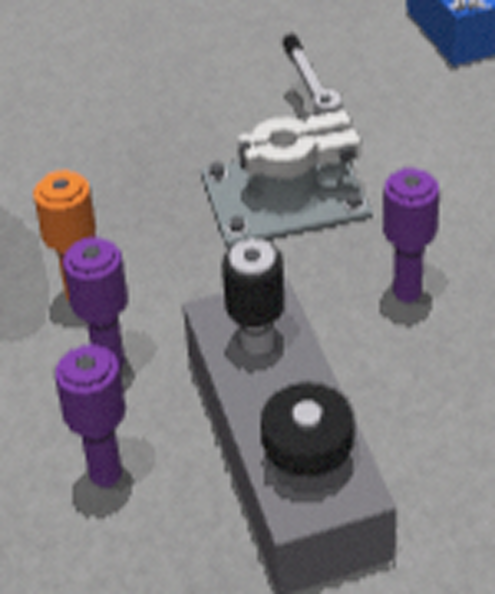

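Confirmed: black sleeve, slim shank, standing in the rack hole next to the wide roller. Next I'll measure positions.

```bash
cat > h.py <<'E'
from workcell import *
import cv2, numpy as np
C={n:calibration(n) for n in("top","side")}
def ray(n,uv):
    c=C[n];T=np.array(c["world_to_cam"]);R=T[:3,:3];o=-R.T@T[:3,3]
    d=R.T@np.linalg.inv(c["K"])@np.array([uv[0],uv[1],1.]);return o,d/np.linalg.norm(d)
def plane(n,uv,z):
    o,d=ray(n,uv);return o+d*(z-o[2])/d[2]
def tri(a,b):
    A=np.zeros((3,3));y=np.zeros(3)
    for n,uv in(("top",a),("side",b)):
        o,d=ray(n,uv);P=np.eye(3)-np.outer(d,d);A+=P;y+=P@o
    p=np.linalg.solve(A,y);return p,[np.linalg.norm((np.eye(3)-np.outer(ray(n,uv)[1],ray(n,uv)[1]))@(p-ray(n,uv)[0]))for n,uv in(("top",a),("side",b))]
def proj(n,p):
    c=C[n];q=np.array(c["world_to_cam"])@np.append(p,1);q=c["K"]@q[:3];return q[:2]/q[2]
E
python3 - <<'E'
from h import *
t=cv2.imread("pics/top0.png"); s=cv2.imread("pics/side0.png")
def comp(im,box,mask_fn):
    x0,y0,x1,y1=box;c=im[y0:y1,x0:x1].astype(int);m=mask_fn(c).astype(np.uint8)
    n,l,st,ce=cv2.connectedComponentsWithStats(m)
    for i in range(1,n):
        if st[i,4]>6: 
            cn,_=cv2.findContours((l==i).astype(np.uint8),0,2)
            (ex,ey),r=cv2.minEnclosingCircle(cn[0])
            print(st[i].tolist(),"c",np.round(ce[i]+[x0,y0],2),"mec",round(ex+x0,2),round(ey+y0,2),round(r,1))
br=lambda c:c.mean(2)>140
print("cap top");comp(t,(338,228,366,256),br)
print("cap side");comp(s,(235,230,258,245),br)
dk=lambda c:c.max(2)<60
print("dk top");comp(t,(338,228,366,256),dk)
print("collar top");comp(t,(240,195,295,260),lambda c:c.mean(2)>150)
print("grip top");comp(t,(205,210,225,230),dk)
print("grip side");comp(s,(250,165,275,185),dk)
print("lever eye")
u=lambda x,y,f,ox,oy:((x+.5)/f-.5+ox,(y+.5)/f-.5+oy)
T=lambda x,y:u(x,y,3.6,200,175); S=lambda x,y:u(x,y,3.3,170,160)
for nm,a,b,z in(("cap",(547,242),(253,256),.124),("bore",(242,188),(284,137),.056),("eye",(180,133),(325,99),.054),("grip",(53,158),(291,43),.0475),("roller",(694,215),(307,411),.092)):
    print(nm,[np.round(v,4) for v in tri(T(*a),S(*b))],np.round(plane("top",T(*a),z),4),np.round(plane("side",S(*b),z),4))
for c in ((443,213),(738,158),(765,257),(470,322)): print("rack",np.round(plane("top",T(*c),.05),4))
for n,c in (("orange",(372,437)),("purp1",(482,405)),("p2",(631,413)),("p3",(421,68))): print(n,np.round(plane("top",T(*c),.104),4))
for c in ((181,125),(298,115),(320,265),(200,287)): print("plate",np.round(plane("top",T(*c),.008),4))
E
```

```text
cap top
cap side
[0, 0, 3, 15, 33] c [235.67 236.91] mec 235.5 237.0 7.0
[3, 0, 15, 13, 115] c [245.3  236.21] mec 245.0 234.5 8.3
[18, 2, 5, 13, 30] c [256.1  237.13] mec 256.38 238.0 6.0
dk top
[3, 7, 18, 18, 98] c [346.67 246.17] mec 349.83 243.38 9.2
collar top
[18, 13, 4, 11, 28] c [259.5  213.11] mec 260.0 213.0 5.1
[28, 12, 4, 11, 26] c [269.23 211.54] mec 268.5 212.0 5.0
[29, 25, 7, 15, 46] c [272.59 226.61] mec 270.5 227.0 7.2
[18, 26, 8, 16, 45] c [260.78 228.91] mec 263.5 228.5 7.6
grip top
[5, 6, 15, 8, 59] c [216.24 219.81] mec 217.0 220.0 7.1
grip side
[6, 6, 5, 5, 15] c [257.73 172.6 ] mec 258.0 173.0 2.2
lever eye
cap [array([ 0.4967, -0.19  ,  0.124 ]), array([0.0015, 0.0015])] [ 0.4952 -0.19    0.124 ] [ 0.4982 -0.1898  0.124 ]
bore [array([ 0.5401, -0.0068,  0.0585]), array([0.0006, 0.0006])] [ 0.5399 -0.0067  0.056 ] [ 0.5411 -0.0038  0.056 ]
eye [array([0.5766, 0.0327, 0.0576]), array([0.0004, 0.0004])] [0.5768 0.033  0.054 ] [0.5777 0.0372 0.054 ]
grip [array([0.5632, 0.1156, 0.0515]), array([0.0004, 0.0004])] [0.5633 0.1163 0.0475] [0.5643 0.1212 0.0475]
roller [array([ 0.5135, -0.284 ,  0.0939]), array([0.0013, 0.0013])] [ 0.5124 -0.2844  0.092 ] [ 0.515  -0.2823  0.092 ]
rack [ 0.5216 -0.1347  0.05  ]
rack [ 0.5528 -0.3246  0.05  ]
rack [ 0.4892 -0.3371  0.05  ]
rack [ 0.4523 -0.1492  0.05  ]
orange [ 0.3845 -0.0845  0.104 ]
purp1 [ 0.4017 -0.1499  0.104 ]
p2 [ 0.3953 -0.2371  0.104 ]
p3 [ 0.6054 -0.1207  0.104 ]
plate [0.5899 0.0371 0.008 ]
plate [ 0.5948 -0.0421  0.008 ]
plate [ 0.4934 -0.0549  0.008 ]
plate [0.4806 0.025  0.008 ]
```

The two views agree to 1.5 mm on the cap at (0.497, -0.190). The bore is at about (0.540, -0.006). The socket yaw is about 7° and the lever is almost at 0.

Now I'll approach above the post, turning the jaws across the rack.

Request:
jog_arm(plan=[[0.035,0.036,0,0,0,8.5],[0.035,0.036,0,0,0,8.5],[0.035,0.036,0,0,0,8.5],[0.035,0.036,0,0,0,8.5],[0.035,0.036,0,0,0,8.5],[0.035,0.036,0,0,0,8.5],[0.035,0.036,0,0,0,8.5],[0.035,0.036,0,0,0,8.5],[0.035,0.036,0,0,0,8.5],[0.035,0.036,0,0,0,8.5]], hand=0.8)

```text
clock: 1.1
tcp_pos: [0.4793, -0.1998, 0.2311]
orientation: [-0.0, 0.653, 0.757, -0.0]
wrist_force: [0.1, -1.1, 0.0]
finger_gap: 0.0684
```

```bash
python3 - <<'E'
from workcell import *
from scipy.spatial.transform import Rotation as R
s=get_state();print(s["clock"],s["joint_pos"],s["tcp_pos"],s["finger_gap"],R.from_quat(s["orientation"],scalar_first=True).as_matrix().round(3))
E
```

```text
1.1 [-5.49606269e-01  2.05407536e-01 -9.72540441e-02  1.26833023e+00
 -4.22260463e-05  8.74526833e-01] [ 0.47934244 -0.1998263   0.23111653] 0.06843939393260921 [[-0.146  0.989 -0.   ]
 [ 0.989  0.146  0.   ]
 [ 0.    -0.    -1.   ]]
```

Request:
jog_arm(plan=[[0.0177,0.0098,0,0,0,0],[0,0,-0.03,0,0,0],[0,0,-0.03,0,0,0],[0,0,-0.03,0,0,0],[0,0,-0.03,0,0,0],[0,0,-0.02,0,0,0],[0,0,-0.012,0,0,0],[0,0,0,0,0,0],[0,0,0,0,0,0],[0,0,0,0,0,0]])

```text
clock: 2.1
tcp_pos: [0.497, -0.1925, 0.0806]
orientation: [0.001, 0.656, 0.755, 0.0]
wrist_force: [0.1, -0.2, 0.1]
finger_gap: 0.0684
```

```bash
python3 - <<'E'
from h import *
for n in("top","side"):
    im=read_camera(n)[:,:,::-1]; x,y=(300,180) if n=="top" else (180,180)
    cv2.imwrite(f"pics/{n}1.png",cv2.resize(im[y:y+130,x:x+130],None,fx=4,fy=4,interpolation=cv2.INTER_CUBIC))
E
python3 -c "
import cv2,numpy as np
cv2.imwrite('pics/b1.png',cv2.resize(np.hstack([cv2.imread('pics/top1.png'),cv2.imread('pics/side1.png')]),(800,400)))"
```

```text
(no output)
```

View pics/b1.png

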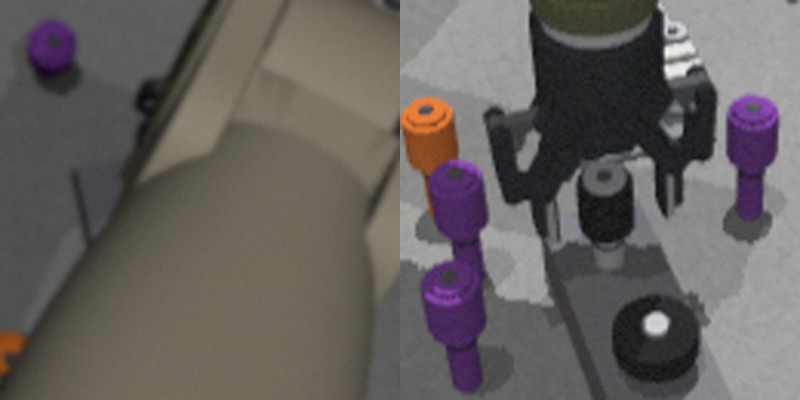

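The side view shows the post midway between the open fingers at about (605,205) in the crop. I'll shift y by +2 mm and close.

Request:
jog_arm(plan=[[0,0.002,-0.001,0,0,0],[0,0,0,0,0,0],[0,0,0,0,0,0],[0,0,0,0,0,0],[0,0,0,0,0,0],[0,0,0,0,0,0],[0,0,0,0,0,0],[0,0,0,0,0,0],[0,0,0,0,0,0],[0,0,0,0,0,0]], hand=0, force=70)

```text
clock: 3.2
tcp_pos: [0.4964, -0.1899, 0.0789]
orientation: [0.0, 0.656, 0.755, 0.0]
wrist_force: [-1.2, 1.1, 7.0]
finger_gap: 0.0345
```

Request:
jog_arm(plan=[[0,0,0.02,0,0,0],[0,0,0.03,0,0,0],[0,0,0.035,0,0,0],[0,0,0.035,0,0,0],[0.009,0.036,0,0,0,0],[0.009,0.037,0,0,0,0],[0.009,0.037,0,0,0,0],[0.009,0.037,0,0,0,0],[0.007,0.036,0,0,0,0],[0,0,0,0,0,0]])

```text
clock: 4.2
tcp_pos: [0.539, -0.003, 0.1976]
orientation: [-0.001, 0.654, 0.757, 0.0]
wrist_force: [-0.5, -0.6, -2.1]
finger_gap: 0.0345
```

Request:
jog_arm(plan=[[0,0,-0.02,0,0,0],[0,0,-0.02,0,0,0],[0,0,-0.01,0,0,0],[0,0,0,0,0,0],[0,0,0,0,0,0],[0,0,0,0,0,0],[0,0,0,0,0,0],[0,0,0,0,0,0],[0,0,0,0,0,0],[0,0,0,0,0,0]])

```text
clock: 5.2
tcp_pos: [0.5392, -0.0069, 0.1485]
orientation: [0.0, 0.656, 0.755, 0.0]
wrist_force: [-0.1, -0.1, -1.7]
finger_gap: 0.0346
```

```bash
python3 - <<'E'
from h import *
for n in("top","side"):
    im=read_camera(n)[:,:,::-1]; cv2.imwrite(f"pics/{n}2full.png",im);x,y=(200,160) if n=="top" else (190,120)
    cv2.imwrite(f"pics/{n}2.png",cv2.resize(im[y:y+130,x:x+130],None,fx=4.6,fy=4.6,interpolation=cv2.INTER_CUBIC))
print(get_state()["tcp_pos"],get_state()["wrist_force"])
E
```

```text
[ 0.53911278 -0.006869    0.14839193] [ 1.77645342e-03  6.15636041e-02 -2.03480906e+00]
```

View pics/side2.png

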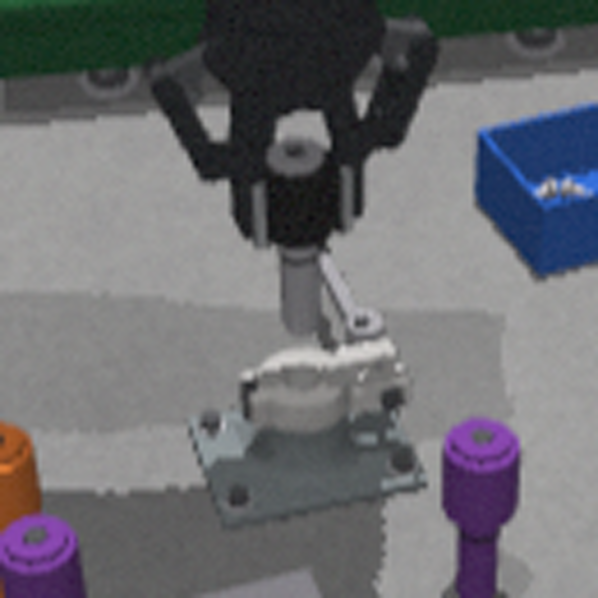

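View pics/top2.png

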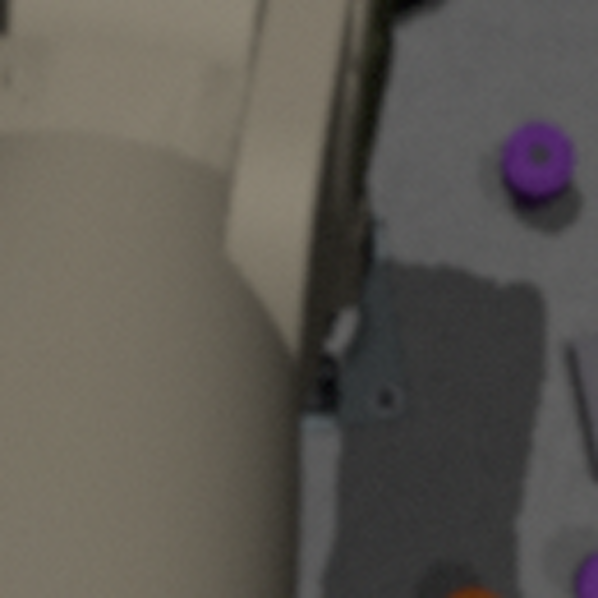

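```bash
python3 - <<'E'
from h import *
tc=np.array([.5391,-.0069,.1484])
f=lambda p:np.round((proj("side",p)-[190,120]+.5)*4.6-.5,1)
for h in (0,.02,.05,.104): print(h,f(tc+[0,0,-.059+h]))
for b in((.540,-.0067,.056),(.5411,-.0038,.056)): print("bore",f(b))
im=cv2.imread("pics/side2full.png")
for r in (176,180,184,188,190,192,194): print(r,im[r,245:266].mean(1).round().astype(int).tolist())
s=cv2.imread("pics/side0.png")
print("mouth s0");
for r in range(196,208): print(r,s[r,245:270].mean(1).round().astype(int).tolist())
t=cv2.imread("pics/top0.png")
print("mouth t0");
for r in range(220,236): print(r,t[r,255:280].mean(1).round().astype(int).tolist())
E
```

```text
0 [299.2 328.3]
0.02 [298.  296.7]
0.05 [296.2 247.6]
0.104 [292.6 153.9]
bore [302.8 378.9]
bore [304.2 375.2]
176 [153, 157, 162, 161, 158, 134, 64, 61, 74, 78, 77, 70, 70, 63, 121, 175, 176, 157, 159, 158, 157]
180 [155, 161, 159, 157, 158, 151, 90, 97, 103, 102, 103, 103, 99, 93, 92, 94, 160, 173, 176, 146, 157]
184 [162, 161, 162, 159, 162, 155, 84, 97, 102, 104, 103, 100, 100, 97, 105, 142, 125, 90, 156, 176, 172]
188 [138, 136, 137, 136, 140, 137, 102, 96, 101, 105, 103, 107, 97, 93, 84, 111, 137, 137, 123, 88, 141]
190 [136, 138, 135, 135, 135, 135, 125, 97, 101, 108, 100, 104, 99, 95, 80, 78, 81, 140, 138, 125, 138]
192 [136, 137, 136, 136, 139, 139, 135, 128, 113, 112, 105, 111, 106, 119, 79, 79, 86, 141, 140, 139, 97]
194 [135, 132, 137, 134, 134, 139, 136, 138, 136, 136, 137, 140, 139, 139, 116, 77, 78, 79, 114, 137, 100]
mouth s0
196 [157, 151, 153, 157, 163, 183, 203, 210, 215, 214, 214, 217, 219, 214, 208, 185, 162, 137, 211, 228, 226, 225, 225, 224, 225]
197 [155, 157, 159, 183, 205, 218, 223, 224, 224, 224, 223, 224, 223, 223, 223, 222, 211, 199, 221, 225, 225, 225, 
[... 2551 characters left out ...]
, 156, 152, 136, 108, 78, 64, 71, 85, 93, 97, 109, 131, 148, 152, 155, 152, 134, 96, 57, 52]
231 [92, 98, 121, 143, 152, 153, 153, 146, 128, 105, 85, 84, 90, 96, 108, 127, 142, 151, 154, 152, 147, 124, 85, 49, 51]
232 [89, 90, 109, 137, 149, 153, 155, 153, 144, 131, 116, 103, 95, 105, 125, 140, 150, 154, 155, 151, 140, 110, 71, 45, 50]
233 [88, 84, 95, 123, 143, 152, 153, 155, 153, 148, 140, 122, 100, 104, 131, 148, 153, 154, 153, 147, 127, 91, 56, 40, 52]
234 [89, 85, 84, 103, 126, 145, 150, 155, 156, 154, 148, 130, 98, 96, 124, 145, 155, 154, 149, 134, 105, 69, 44, 43, 56]
235 [91, 86, 78, 82, 105, 125, 142, 151, 153, 153, 150, 130, 96, 88, 117, 140, 150, 148, 139, 114, 80, 52, 40, 48, 66]
```

The side view puts the post axis within 1 mm of the bore. I'll apply a small correction (-0.7 mm x, +0.7 mm y) and lower until the taper just enters.

Request:
jog_arm(plan=[[-0.0007,0.0007,-0.01,0,0,0],[0,0,-0.01,0,0,0],[0,0,-0.008,0,0,0],[0,0,-0.003,0,0,0],[0,0,-0.002,0,0,0],[0,0,-0.002,0,0,0],[0,0,-0.001,0,0,0],[0,0,-0.001,0,0,0],[0,0,0,0,0,0],[0,0,0,0,0,0]])

```text
clock: 6.3
tcp_pos: [0.5385, -0.0062, 0.1115]
orientation: [0.0, 0.656, 0.755, 0.0]
wrist_force: [-0.2, 0.6, -1.8]
finger_gap: 0.0348
```

Request:
jog_arm(plan=[[0,0,-0.001,0,0,0],[0,0,-0.001,0,0,0],[0,0,-0.001,0,0,0],[0,0,-0.001,0,0,0],[0,0,-0.001,0,0,0],[0,0,-0.001,0,0,0],[0,0,-0.001,0,0,0],[0,0,-0.001,0,0,0],[0,0,0,0,0,0],[0,0,0,0,0,0]])

```text
clock: 7.3
tcp_pos: [0.5384, -0.0062, 0.1033]
orientation: [-0.0, 0.656, 0.755, 0.0]
wrist_force: [-0.2, -0.1, -1.3]
finger_gap: 0.0343
```

```bash
python3 - <<'E'
from workcell import *
s=get_state();print(s["tcp_pos"],s["wrist_force"],s["ft_torque"])
E
```

```text
[ 0.53836444 -0.0061765   0.10328852] [-0.22332183 -0.05232769 -1.25156697] [-0.0115442   0.0166854  -0.00167375]
```

Request:
jog_arm(plan=[[0,0,-0.002,0,0,0],[0,0,-0.002,0,0,0],[0,0,-0.002,0,0,0],[0,0,-0.002,0,0,0],[0,0,-0.002,0,0,0],[0,0,-0.002,0,0,0],[0,0,-0.002,0,0,0],[0,0,-0.002,0,0,0],[0,0,-0.001,0,0,0],[0,0,0,0,0,0]])

```text
clock: 8.3
tcp_pos: [0.5383, -0.0062, 0.0861]
orientation: [-0.0, 0.656, 0.755, -0.0]
wrist_force: [0.2, 0.2, -1.6]
finger_gap: 0.0346
```

Request:
jog_arm(plan=[[0,0,-0.0015,0,0,0],[0,0,-0.0015,0,0,0],[0,0,-0.0015,0,0,0],[0,0,-0.0015,0,0,0],[0,0,-0.0015,0,0,0],[0,0,-0.0015,0,0,0],[0,0,-0.001,0,0,0],[0,0,-0.001,0,0,0],[0,0,0,0,0,0],[0,0,0,0,0,0]])

```text
clock: 9.3
tcp_pos: [0.5387, -0.0064, 0.0753]
orientation: [0.0, 0.656, 0.755, 0.0]
wrist_force: [0.7, -2.5, 0.9]
finger_gap: 0.0342
```

Request:
jog_arm(plan=[[0,0,-0.001,0,0,0],[0,0,-0.001,0,0,0],[0,0,-0.001,0,0,0],[0,0,-0.001,0,0,0],[0,0,-0.001,0,0,0],[0,0,-0.0005,0,0,0],[0,0,-0.0005,0,0,0],[0,0,0,0,0,0],[0,0,0,0,0,0],[0,0,0,0,0,0]])

```text
clock: 10.3
tcp_pos: [0.5385, -0.0063, 0.0692]
orientation: [0.0, 0.656, 0.755, 0.0]
wrist_force: [2.2, -4.7, -0.3]
finger_gap: 0.0344
```

Request:
jog_arm(plan=[[0,0,-0.0005,0,0,0],[0,0,0,0,0,0],[0,0,-0.0005,0,0,0],[0,0,0,0,0,0],[0,0,0,0,0,0],[0,0,0,0,0,0],[0,0,0,0,0,0],[0,0,0,0,0,0],[0,0,0,0,0,0],[0,0,0,0,0,0]])

```text
clock: 11.3
tcp_pos: [0.5386, -0.0063, 0.0689]
orientation: [0.0, 0.656, 0.755, 0.0]
wrist_force: [0.3, -4.1, 7.0]
finger_gap: 0.0345
```

Request:
jog_arm(plan=[[0,0,-0.001,0,0,0],[0,0,0,0,0,0],[0,0,-0.001,0,0,0],[0,0,0,0,0,0],[0,0,0,0,0,0],[0,0,0,0,0,0],[0,0,0,0,0,0],[0,0,0,0,0,0],[0,0,0,0,0,0],[0,0,0,0,0,0]])

```text
clock: 12.3
tcp_pos: [0.5387, -0.0064, 0.0688]
orientation: [0.001, 0.656, 0.755, 0.0]
wrist_force: [-5.2, -4.1, 18.7]
finger_gap: 0.0349
```

```bash
python3 - <<'E'
from h import *
im=read_camera("side")[:,:,::-1];cv2.imwrite("pics/side3full.png",im);x,y=(200,140)
cv2.imwrite("pics/side3.png",cv2.resize(im[y:y+90,x:x+110],None,fx=6,fy=6,interpolation=cv2.INTER_CUBIC))
print(get_state()["wrist_force"])
E
```

```text
[-4.69367909 -3.33282117 20.00420887]
```

View pics/side3.png

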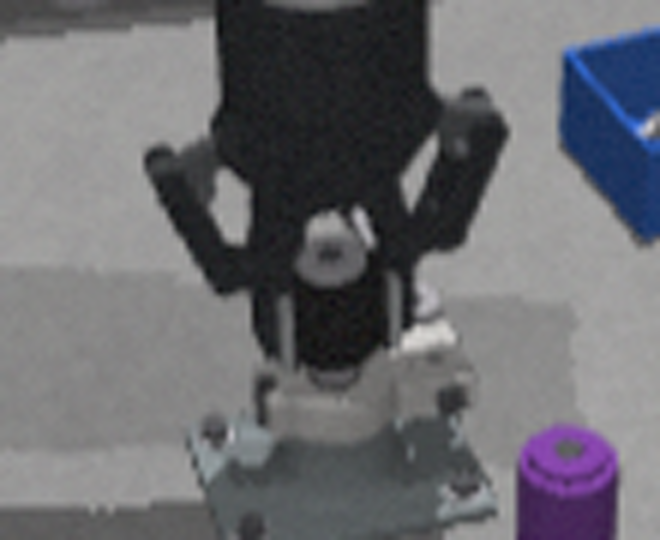

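TCP has stalled at 0.0688 (foot about 10 mm) while the force climbs to 20 N, so it looks bottomed. One firmer push to be sure, then I'll relax, open and lift.

Request:
jog_arm(plan=[[0,0,-0.001,0,0,0],[0,0,-0.0005,0,0,0],[0,0,0,0,0,0],[0,0,0,0,0,0],[0,0,0,0,0,0],[0,0,0,0,0,0],[0,0,0,0,0,0],[0,0,0,0,0,0],[0,0,0,0,0,0],[0,0,0,0,0,0]])

```text
clock: 13.35
tcp_pos: [0.5388, -0.0064, 0.0688]
orientation: [0.001, 0.656, 0.755, 0.0]
wrist_force: [-7.6, -2.6, 30.2]
finger_gap: 0.0346
```

Request:
jog_arm(plan=[[0,0,0.001,0,0,0],[0,0,0.001,0,0,0],[0,0,0.001,0,0,0],[0,0,0,0,0,0],[0,0,0,0,0,0],[0,0,0,0,0,0],[0,0,0,0,0,0],[0,0,0,0,0,0],[0,0,0,0,0,0],[0,0,0,0,0,0]])

```text
clock: 14.35
tcp_pos: [0.5386, -0.0063, 0.0689]
orientation: [0.001, 0.656, 0.755, 0.0]
wrist_force: [0.1, -4.4, 10.5]
finger_gap: 0.0345
```

Request:
jog_arm(plan=[[0,0,0,0,0,0],[0,0,0,0,0,0],[0,0,0,0,0,0],[0,0,0,0,0,0],[0,0,0,0,0,0],[0,0,0,0,0,0],[0,0,0,0,0,0],[0,0,0,0,0,0],[0,0,0,0,0,0],[0,0,0,0,0,0]], hand=0.75)

```text
clock: 15.35
tcp_pos: [0.5384, -0.0062, 0.0678]
orientation: [0.0, 0.656, 0.755, 0.0]
wrist_force: [0.9, 0.1, 0.4]
finger_gap: 0.0641
```

Request:
jog_arm(plan=[[0,0,0.02,0,0,0],[0,0,0.03,0,0,0],[0,0,0.04,0,0,0],[0,0,0.04,0,0,0],[0.01,0.02,0,0,0,0],[0.015,0.03,0,0,0,0],[0.015,0.03,0,0,0,0],[0.015,0.03,0,0,0,0],[0.005,0.013,0,0,0,0],[0,0,0,0,0,0]])

```text
clock: 16.35
tcp_pos: [0.5986, 0.1183, 0.1974]
orientation: [-0.0, 0.655, 0.756, -0.0]
wrist_force: [-0.8, 1.2, -0.4]
finger_gap: 0.0639
```

```bash
python3 - <<'E'
from h import *
for n in("side","top"):
    im=read_camera(n)[:,:,::-1];cv2.imwrite(f"pics/{n}4full.png",im);x,y=(200,150) if n=="side" else (190,150)
    cv2.imwrite(f"pics/{n}4.png",cv2.resize(im[y:y+90,x:x+110],None,fx=6,fy=6,interpolation=cv2.INTER_CUBIC))
s=get_state();print(s["tcp_pos"],s["joint_pos"])
for uv in((165,125),(203,120),(212,170),(178,175)): print("bin",plane("top",uv,.05).round(3))
E
```

```text
[0.59785684 0.11637818 0.19753344] [ 6.08141079e-02  3.91228737e-01  7.55301489e-02  1.25604464e+00
 -5.75222933e-04  1.49081613e+00]
bin [0.796 0.239 0.05 ]
bin [0.806 0.146 0.05 ]
bin [0.68  0.123 0.05 ]
bin [0.67  0.204 0.05 ]
```

View pics/side4.png

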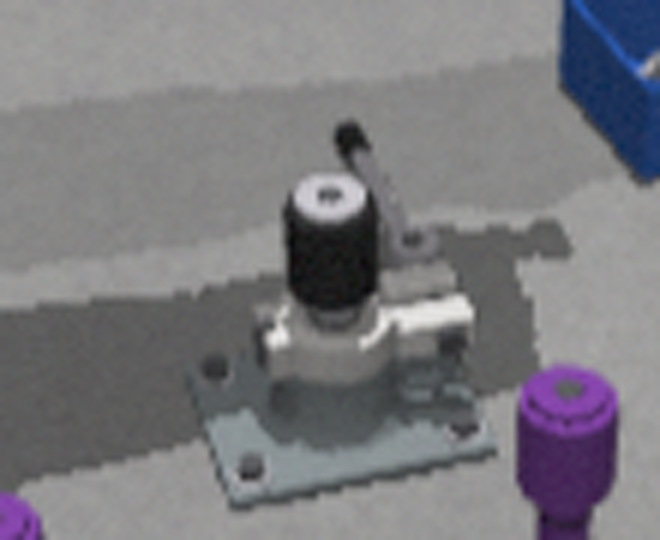

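View pics/top4.png

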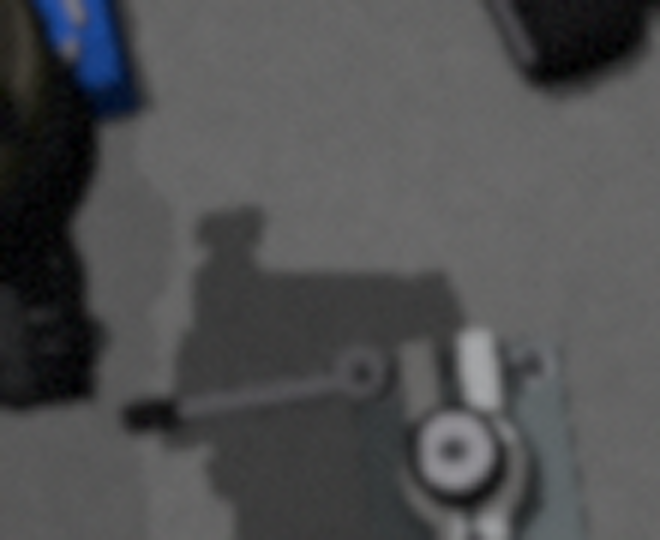

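Request:
jog_arm(plan=[[0,0,0,0,0,0],[0,0,0,0,0,0],[0,0,0,0,0,0],[0,0,-0.03,0,0,0],[0,0,-0.03,0,0,0],[0,0,-0.03,0,0,0],[0,0,-0.03,0,0,0],[0,0,-0.02,0,0,0],[0,0,-0.012,0,0,0],[0,0,0,0,0,0]], hand=0, force=40)

```text
clock: 17.45
tcp_pos: [0.597, 0.1163, 0.0442]
orientation: [-0.001, 0.656, 0.755, -0.001]
wrist_force: [-0.5, -0.5, 0.3]
finger_gap: 0.0
```

```bash
python3 - <<'E'
from h import *
T=lambda x,y:((x+.5)/6-.5+190,(y+.5)/6-.5+150); S=lambda x,y:((x+.5)/6-.5+200,(y+.5)/6-.5+150)
print("cap",tri(T(455,450),S(331,195)), "expect z .114; (collar tri read +.0025, rack cap +0)")
print("eye",tri(T(361,372),S(412,240))); print("grip",tri(T(150,414),S(350,136)))
im=read_camera("side")[:,:,::-1];cv2.imwrite(f"pics/s5.png",cv2.resize(im[110:220,200:330],None,fx=6,fy=5.4,interpolation=cv2.INTER_CUBIC))
s=get_state();print(s["tcp_pos"])
# arc table: pivot, yaw
pv=np.array([.576,.0327])
def P(phi,off,r=80):
    a=np.radians(phi);return pv+r/1e3*np.array([np.cos(a),np.sin(a)])+off/1e3*np.array([np.sin(a),-np.cos(a)])
prev=None
for phi in list(np.arange(99,188,8))+[187]:
    p=P(phi,20.5); print(phi,(p*1e3).round(1), None if prev is None else ((p-prev)*1e3).round(1)); prev=p
E
```

```text
cap (array([ 0.53867839, -0.00738935,  0.11526378]), [np.float64(0.0013533190420500637), np.float64(0.0013533190420500739)]) expect z .114; (collar tri read +.0025, rack cap +0)
eye (array([0.57667045, 0.03236112, 0.05795946]), [np.float64(0.0005725106900368505), np.float64(0.0005725106900367434)])
grip (array([0.56301202, 0.1146832 , 0.05344705]), [np.float64(0.0007007781327517722), np.float64(0.0007007781327518388)])
[0.59809134 0.11651901 0.04563127]
99 [583.7 114.9] None
107 [572.2 115.2] [-11.5   0.3]
115 [560.8 113.9] [-11.4  -1.3]
123 [549.6 111. ] [-11.1  -2.9]
131 [539.  106.5] [-10.6  -4.4]
139 [529.1 100.7] [-9.9 -5.9]
147 [520.1  93.5] [-9.  -7.2]
155 [512.2  85.1] [-7.9 -8.4]
163 [505.5  75.7] [-6.7 -9.4]
171 [500.2  65.5] [ -5.3 -10.2]
179 [496.4  54.6] [ -3.8 -10.9]
187 [494.1  43.3] [ -2.3 -11.3]
187 [494.1  43.3] [0. 0.]
```

View pics/s5.png

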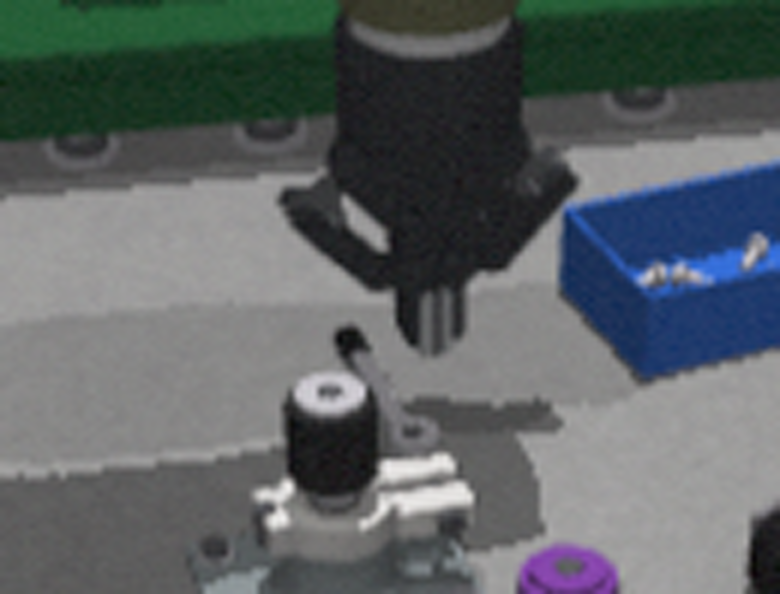

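Post seated: the cap triangulates at 0.115 (expected 0.114). The pusher is beside the lever. I'll compute the arc with a larger radius so the gripper body clears the post cap.

```bash
python3 - <<'E'
import numpy as np
pv=np.array([.5763,.0326])
def P(phi,off,r):
    a=np.radians(phi);return pv+r/1e3*np.array([np.cos(a),np.sin(a)])+off/1e3*np.array([np.sin(a),-np.cos(a)])
prev=np.array([.598,.1165])
for phi,off in [(99,32),(99,26),(99,20.5)]+[(x,20.5) for x in range(104,193,5)]:
    p=P(phi,off,87); print(phi,(p*1e3).round(1),((p-prev)*1e3).round(1)); prev=p
E
```

```text
99 [594.3 123.5] [-3.7  7. ]
99 [588.4 122.6] [-5.9 -0.9]
99 [582.9 121.7] [-5.4 -0.9]
104 [575.1 122. ] [-7.8  0.2]
109 [567.4 121.5] [-7.8 -0.4]
114 [559.6 120.4] [-7.7 -1.1]
119 [552.1 118.6] [-7.6 -1.8]
124 [544.6 116.2] [-7.4 -2.4]
129 [537.5 113.1] [-7.2 -3.1]
134 [530.6 109.4] [-6.9 -3.7]
139 [524.1 105.1] [-6.5 -4.3]
144 [518.  100.3] [-6.1 -4.8]
149 [512.3  95. ] [-5.7 -5.3]
154 [507.1  89.2] [-5.2 -5.8]
159 [502.4  82.9] [-4.7 -6.2]
164 [498.3  76.3] [-4.1 -6.6]
169 [494.8  69.3] [-3.5 -7. ]
174 [491.9  62.1] [-2.9 -7.2]
179 [489.7  54.6] [-2.2 -7.5]
184 [488.1  47. ] [-1.6 -7.6]
189 [487.2  39.2] [-0.9 -7.7]
```

Request:
jog_arm(plan=[[-0.0037,0.007,0.001,0,0,0],[-0.0059,-0.0009,0,0,0,0],[-0.0054,-0.0009,0,0,0,0],[-0.0078,0.0002,0,0,0,5],[-0.0078,-0.0004,0,0,0,5],[-0.0077,-0.0011,0,0,0,5],[-0.0076,-0.0018,0,0,0,5],[-0.0074,-0.0024,0,0,0,5],[-0.0072,-0.0031,0,0,0,5],[-0.0069,-0.0037,0,0,0,5]])

```text
clock: 18.5
tcp_pos: [0.5316, 0.1101, 0.0481]
orientation: [0.001, 0.396, 0.918, 0.001]
wrist_force: [1.5, 1.2, 1.4]
finger_gap: -0.0002
```

```bash
python3 - <<'E'
from h import *
im=read_camera("side")[:,:,::-1];cv2.imwrite(f"pics/s6.png",cv2.resize(im[110:220,200:330],None,fx=6,fy=5.4,interpolation=cv2.INTER_CUBIC))
s=get_state();print(s["tcp_pos"],s["wrist_force"],s["joint_pos"])
E
```

```text
[0.53038006 0.10939734 0.04798026] [0.47494936 0.78190163 3.46239848] [ 5.52822821e-02  3.74258003e-01 -3.42586940e-01  8.52100179e-01
 -2.51417509e-04  8.67779667e-01]
```

View pics/s6.png

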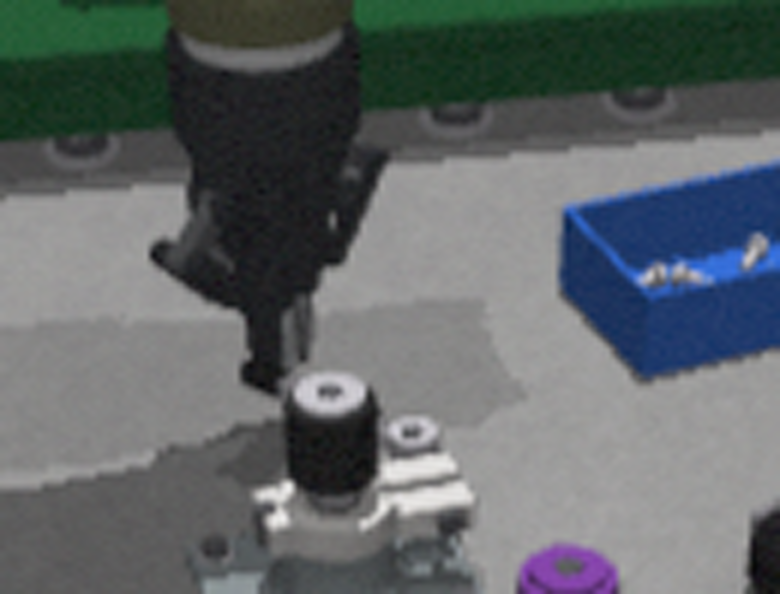

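The grip end is visible at about (258,378), just ahead of the finger, so the lever is following. I'll continue along the arc.

Request:
jog_arm(plan=[[-0.0065,-0.0043,-0.001,0,0,5],[-0.0061,-0.0048,0,0,0,5],[-0.0057,-0.0053,0,0,0,5],[-0.0052,-0.0058,0,0,0,5],[-0.0047,-0.0062,0,0,0,5],[-0.0041,-0.0066,0,0,0,5],[-0.0035,-0.007,0,0,0,5],[-0.0029,-0.0072,0,0,0,5],[0,0,0,0,0,0],[0,0,0,0,0,0]])

```text
clock: 19.55
tcp_pos: [0.4932, 0.062, 0.0477]
orientation: [0.002, 0.062, 0.998, -0.0]
wrist_force: [-0.9, -1.1, 9.4]
finger_gap: 0.0002
```

```bash
python3 - <<'E'
from h import *
im=read_camera("side")[:,:,::-1];cv2.imwrite(f"pics/s7.png",cv2.resize(im[110:220,200:330],None,fx=6,fy=5.4,interpolation=cv2.INTER_CUBIC))
s=get_state();print(s["tcp_pos"],s["wrist_force"])
E
```

```text
[0.49321915 0.06201021 0.04771352] [-1.46741466 -1.92005475  9.33419919]
```

View pics/s7.png

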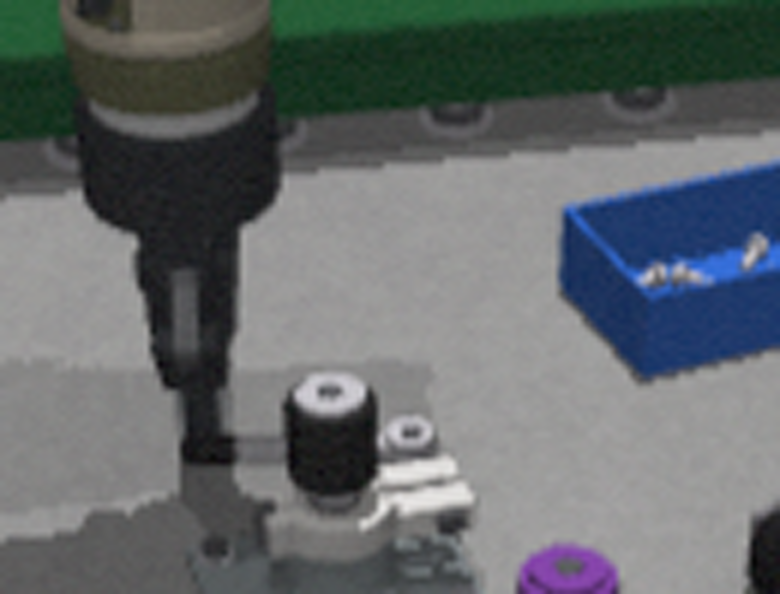

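The tip carries about 9 N upward, so a finger step is resting on the grip's top edge. I'll raise 1.5 mm and carry on to the stop.

Request:
jog_arm(plan=[[0,0,0.001,0,0,0],[0,0,0.0005,0,0,0],[-0.0022,-0.0075,0,0,0,5],[-0.0016,-0.0076,0,0,0,5],[-0.0005,-0.0045,0,0,0,3],[0,-0.002,0,0,0,0],[0,0,0,0,0,0],[0,0,0,0,0,0],[0,0,0,0,0,0],[0,0,0,0,0,0]])

```text
clock: 20.6
tcp_pos: [0.4886, 0.0408, 0.0479]
orientation: [0.001, -0.052, 0.999, -0.0]
wrist_force: [0.7, -0.5, 6.4]
finger_gap: 0.0001
```

```bash
python3 - <<'E'
from h import *
for n in("side","top"):
    im=read_camera(n)[:,:,::-1];cv2.imwrite(f"pics/{n}8full.png",im)
    c=im[110:220,200:330] if n=="side" else im[170:280,190:320]
    cv2.imwrite(f"pics/{n}8.png",cv2.resize(c,None,fx=5.4,fy=5.4,interpolation=cv2.INTER_CUBIC))
s=get_state();print(s["tcp_pos"],s["wrist_force"])
E
```

```text
[0.48861165 0.04084437 0.04786869] [0.84528432 0.11132813 6.4230972 ]
```

View pics/side8.png

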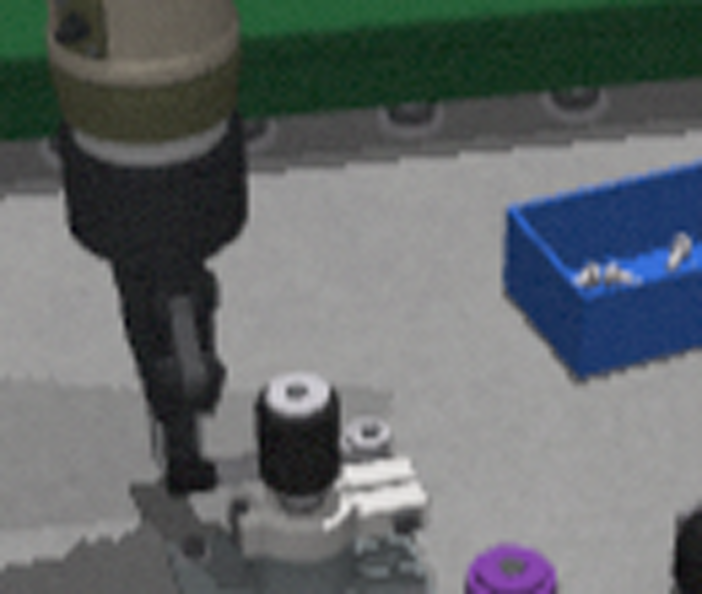

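View pics/top8.png

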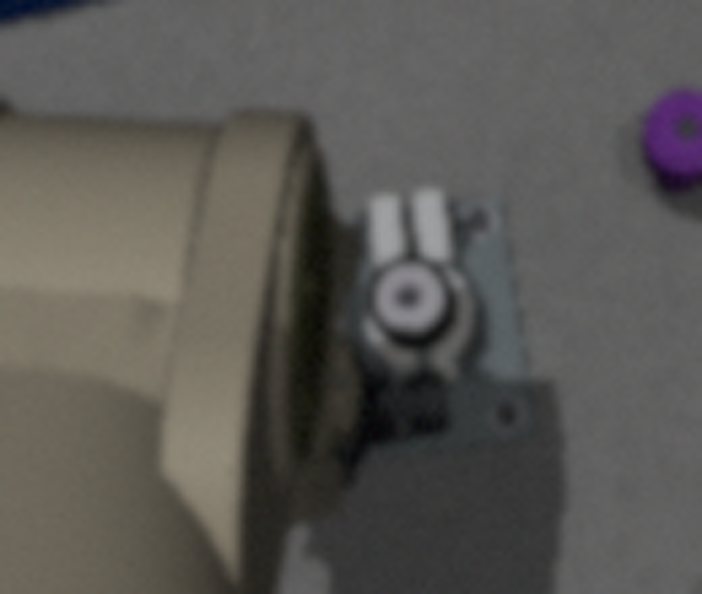

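Request:
jog_arm(plan=[[0,0,0.001,0,0,0],[0.0002,-0.0015,0,0,0,0],[0,0,0,0,0,0],[0.0002,-0.0015,0,0,0,0],[0,0,0,0,0,0],[0.0002,-0.0015,0,0,0,0],[0,0,0,0,0,0],[0,0,0,0,0,0],[0,0,0,0,0,0],[0,0,0,0,0,0]])

```text
clock: 21.7
tcp_pos: [0.4879, 0.0365, 0.048]
orientation: [-0.001, -0.053, 0.999, 0.0]
wrist_force: [-2.8, 2.6, 0.9]
finger_gap: 0.0002
```

Still moving freely (3 N), so I'll continue gently.

Request:
jog_arm(plan=[[0.0002,-0.0015,0,0,0,0],[0,0,0,0,0,0],[0.0002,-0.0015,0,0,0,0],[0,0,0,0,0,0],[0,0,0,0,0,0],[0,0,0,0,0,0],[0,0,0,0,0,0],[0,0,0,0,0,0],[0,0,0,0,0,0],[0,0,0,0,0,0]])

```text
clock: 22.7
tcp_pos: [0.4879, 0.0361, 0.048]
orientation: [-0.001, -0.054, 0.999, 0.003]
wrist_force: [-3.4, 11.8, 2.1]
finger_gap: -0.0
```

Request:
jog_arm(plan=[[0.0002,-0.001,0,0,0,0],[0,0,0,0,0,0],[0.0002,-0.001,0,0,0,0],[0,0,0,0,0,0],[0,0,0,0,0,0],[0,0,0,0,0,0],[0,0,0,0,0,0],[0,0,0,0,0,0],[0,0,0,0,0,0],[0,0,0,0,0,0]])

```text
clock: 23.7
tcp_pos: [0.4879, 0.0359, 0.048]
orientation: [-0.001, -0.054, 0.999, 0.005]
wrist_force: [-4.1, 18.2, 3.0]
finger_gap: 0.0001
```

Stalled at y = 0.036 with force rising to 18 N, so the lever is on its stop. I'll retreat and inspect.

Request:
jog_arm(plan=[[0,0.003,0,0,0,0],[0,0.005,0,0,0,0],[0,0.015,0,0,0,0],[0,0.01,0.02,0,0,0],[0,0,0.04,0,0,0],[0,0,0.04,0,0,0],[0,0,0.04,0,0,0],[-0.01,0.04,0.02,0,0,0],[-0.01,0.045,0,0,0,0],[-0.01,0.045,0,0,0,0]])

```text
clock: 24.7
tcp_pos: [0.4615, 0.1953, 0.2102]
orientation: [0.003, -0.051, 0.999, -0.0]
wrist_force: [1.0, 0.5, -0.4]
finger_gap: -0.0002
```

Request:
jog_arm(plan=[[-0.01,0.04,0,0,0,0],[-0.01,0.04,0,0,0,0],[-0.01,0.02,0,0,0,0],[0,0,0,0,0,0],[0,0,0,0,0,0],[0,0,0,0,0,0],[0,0,0,0,0,0],[0,0,0,0,0,0],[0,0,0,0,0,0],[0,0,0,0,0,0]])

```text
clock: 25.7
tcp_pos: [0.4296, 0.294, 0.2083]
orientation: [0.0, -0.052, 0.999, 0.0]
wrist_force: [-0.7, -0.2, 0.1]
finger_gap: 0.0003
```

```bash
python3 - <<'E'
from h import *
for n in("side","top"):
    im=read_camera(n)[:,:,::-1];cv2.imwrite(f"pics/{n}9full.png",im)
    c=im[130:230,200:310] if n=="side" else im[180:270,200:310]
    cv2.imwrite(f"pics/{n}9.png",cv2.resize(c,None,fx=6,fy=6,interpolation=cv2.INTER_CUBIC))
s=get_state();print(s["clock"],s["tcp_pos"],s["wrist_force"])
E
```

```text
25.8 [0.42952118 0.2941996  0.20834388] [-0.78059622  0.85466155 -0.07976021]
```

View pics/side9.png

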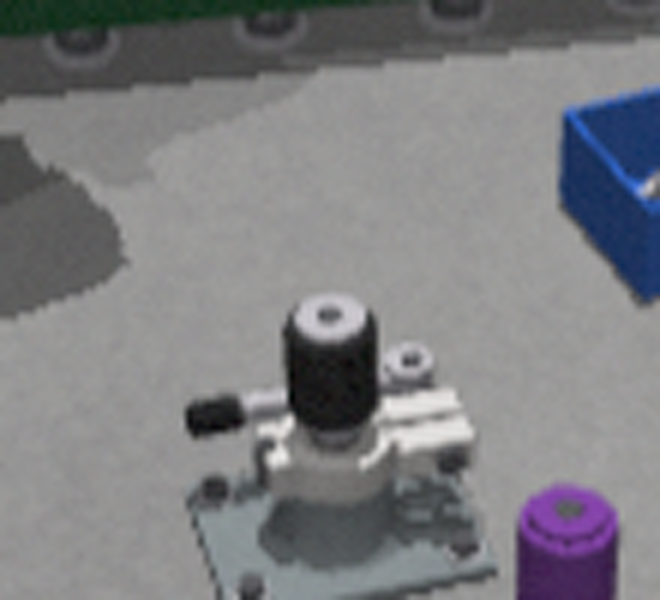

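View pics/top9.png

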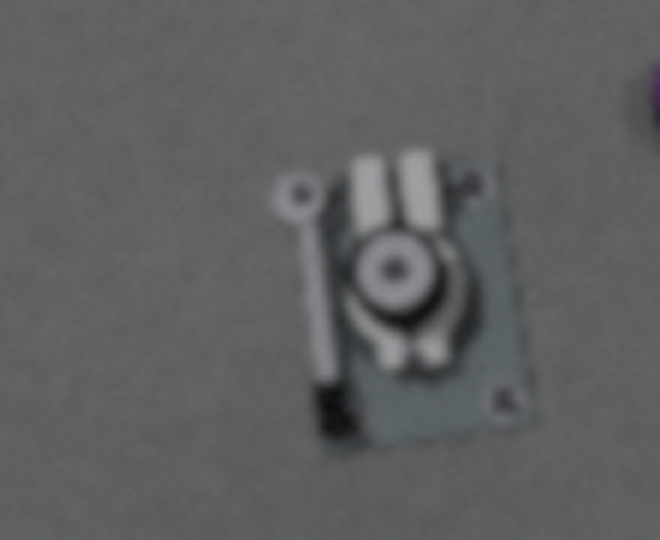

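View pics/side9full.png

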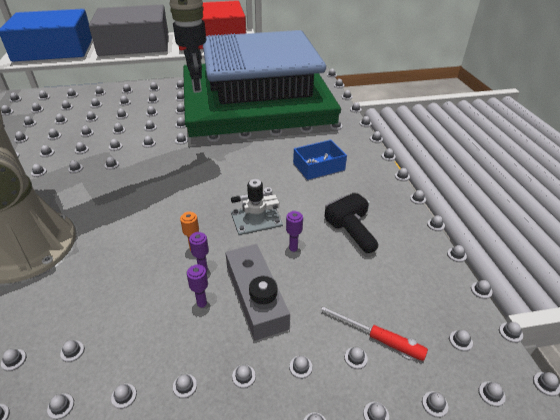

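```bash
python3 - <<'E'
from h import *
T=lambda x,y:((x+.5)/6-.5+200,(y+.5)/6-.5+180); S=lambda x,y:((x+.5)/6-.5+200,(y+.5)/6-.5+130)
e=plane("top",T(299,194),.053);g=plane("top",T(337,412),.0545);print("lever world deg",np.degrees(np.arctan2(*(g-e)[1::-1]))%360)
b=[plane("top",T(*p),.008) for p in((530,420),(490,172),(322,452))]
print("plate y-edge normal deg",np.degrees(np.arctan2(*(b[1]-b[0])[1::-1])))
print("cap",tri(T(396,270),S(331,315)))
im=cv2.imread("pics/side9full.png");cv2.imwrite("pics/s10.png",cv2.resize(im[175:220,238:285],None,fx=12,fy=12,interpolation=cv2.INTER_CUBIC))
a=cv2.imread("pics/top0.png").astype(int);c=cv2.imread("pics/top9full.png").astype(int)
for n,(x0,y0,x1,y1) in dict(roller=(376,220,408,250),scanner=(258,112,340,166),bin=(160,112,218,180),driver=(380,120,445,200)).items(): print(n,abs(a-c)[y0:y1,x0:x1].mean().round(2))
E
```

```text
lever world deg 189.55829545597183
plate y-edge normal deg 7.9852264511708375
cap (array([ 0.53863253, -0.00776911,  0.11555172]), [np.float64(0.0013541732945787379), np.float64(0.0013541732945786986)])
roller 2.38
scanner 2.62
bin 2.54
driver 2.59
```

View pics/s10.png

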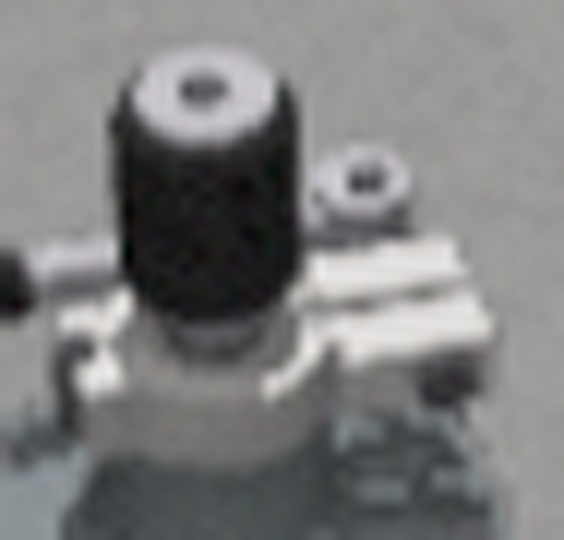

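The lever is at about 190° in the world frame, against about 188° expected for closed. The ring mark sits right at the collar top, and the bystander regions of the top view are unchanged. Handing in.

```bash
python3 -c "
from workcell import *
print(hand_in(), get_state()['clock'])"
```

```text
the job is handed in; nothing more can be done
the job is handed in; nothing more can be done
```

The stop post is standing in the clamp socket, pushed to the bottom, and the cam lever was swung to its stop only after that. I handed the job in at about 26 s, with the arm clear of everything.

- **Post seated:** On the final push the post stalled with its foot 9.8 mm above the table, where the bore floor is at 10 mm. It stayed there while the push rose to 30 N. The ring mark looks level with the collar top in the enlarged side view.
- **Lever closed:** It stalled against its stop at 18 N. From the top view it points about 190°, against about 188° expected for closed.
- **Nothing disturbed:** The top-view areas around the roller, scanner, bin and screwdriver differ only by image noise before and after. The purple and orange look-alikes still stand in their places.

**Checks that disagreed:**
- The cap measured 1 to 1.5 mm higher than expected from the two cameras. That is within the calibration error, and it did not change noticeably when the lever closed.
- During the lever swing, the fingers pressed on the lever with up to about 9 N vertically, probably because a step on the finger was resting on the grip. I raised the tool by 2.5 mm, which cleared it.

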